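# Dispense one capacitor with the two-stage key and kit it

### The job

Dispense one capacitor from the gravity dispenser: press its key lightly to the first click and keep it there for about a second, so that you can see the retainer blade come down behind the lowest capacitor, then press the key fully home so that the gate drops and just that one rolls out to the lip at the front. Let the key come back up, pick that capacitor off the lip and put it in the grey kit tray. The other capacitors must stay behind the gate, and the tray, the bending jig and the clamp knob stay where they are.

Things in the scene. Friction and masses are not known exactly. Their poses are not given: they have to be found in the camera images.
- dispenser: gravity dispenser, fixed: blue L-shaped plate, open grey-sided chute sloping to its front, grey key box on the right. Origin at bench level under the chute's centre line, mid-length; x to the rear (up the chute), y across, z up. Plate x -107..107, y -36..30 mm, under the key box to y -95. Channel y -26..20; capacitors wait at x -20..80. Bridge x -12..18, 96 mm high. Run-out x -100 (lip) to -30
- key_top (a point): top centre of the black round key, 28 mm wide, 77 mm over the bench when up (its grey box 52 mm, bezel 57 mm); moves with the key. It goes straight down 10 mm: 5 mm light (1.2 to 2.7 N) to a distinct stop, the first click; there the force steps up to 8 N before it moves on, to 11 N fully home 5 mm deeper. Springs back when let go
- key_stage1 (a joint): travel of the key's light first stage, m: 0 up, 0.005 at the first click. It lowers the retainer (2 mm of blade per mm of key); it also lets the gate dip by the same 5 mm, which still blocks the chute
- key_stage2 (a joint): travel of the key's second stage beyond the first click, m: 0 until then, 0.005 fully home. It drops the gate (3.4 mm of gate per mm of key)
- retainer (a joint): travel of the steel retainer blade under the bridge, m: 0 raised, 0.010 fully down between the lowest capacitor and the next, which it then holds back while the gate is open; it follows the key at once
- gate (a joint): travel, worked by the second stage alone, of the steel gate plate that stands up through the chute floor in front of the lowest capacitor, m: 0 closed, 0.017 dropped below the floor (open); the capacitor passes once this exceeds about 0.013, and takes about 0.5 s to roll to the lip
- outlet (a point): fixed on the dispenser, axes as the dispenser's: where a dispensed capacitor's centre comes to rest against the lip, 25 mm over the bench, 12.5 mm above the floor there. It lies across the chute, along y; grip it from above across its 25 mm diameter, fingers on the lip side and the chute side, tips 8 mm or more above that floor (lip and low cheeks are up to 8 mm high)
- capacitor_1_mid (a point): centre of the lowest capacitor in the chute, the one to be dispensed: dark blue can, 25 mm diameter, 38 mm long, two short 5 mm terminals on one end, 35 g. It lies on its side across the chute; its z axis runs along the can towards the terminals
- capacitor_2_mid (a point): centre of the capacitor that waits as number 2 from the gate, same kind
- capacitor_3_mid (a point): centre of the capacitor that waits as number 3 from the gate, same kind
- capacitor_4_mid (a point): centre of the capacitor that waits as number 4 from the gate, same kind
- kit_tray_in (a point): centre of the inner floor of the kit tray: empty grey open tray 130 (x) x 96 (y) x 22 mm, walls 3 mm, dark rubber liner whose top (this point) is 6 mm over the bench; walls rise 16 mm above it. Loose, 0.4 kg; it stands left of the dispenser
- capacitor_1: the same lowest capacitor; origin at the centre of its flat end without terminals
- jig: loose bending jig, 52 x 84 x 38 mm, steel block with upright pins on a black plastic foot; origin under its centre; bystander, right of the dispenser's chute
- knob: loose black lobed clamp knob with an upright steel stud, 36 mm wide, 38 mm high; origin under its centre; bystander, left of the dispenser's rear end

How it is judged (in metres and radians):
On the way, in this order (a step that is already met when the one before it is completed fails the run):
1. the key is held at its first click, not beyond, with the gate still up and the retainer blade down (value of joint key_stage1 above 0.0036 m and value of joint key_stage2 below 0.002 m and value of joint retainer above 0.0075 m), for 0.3 s.
2. the key is pressed fully home and the gate is open (value of joint key_stage2 above 0.0036 m and value of joint gate above 0.012 m), for 0.1 s.
3. the lowest capacitor lies at the lip and the key has come up again (distance between capacitor_1_mid and outlet below 0.012 m and value of joint key_stage1 below 0.0015 m and value of joint key_stage2 below 0.001 m), for 0.2 s.
At the end, for the whole second after the job is handed in: the dispensed capacitor rests inside the kit tray on its liner (centre within the walls and 8 to 24 mm above the liner), the key is up (both stages within 1.5 mm) and the gate shut, and the other three capacitors are still in the upper part of the chute behind the gate (x of capacitor_1_mid in the frame of kit_tray_in between -0.06 and 0.06 m and y of capacitor_1_mid in the frame of kit_tray_in between -0.043 and 0.043 m and z of capacitor_1_mid in the frame of kit_tray_in between 0.008 and 0.024 m and linear speed of capacitor_1 below 0.02 m/s and value of joint key_stage1 below 0.0015 m and value of joint key_stage2 below 0.001 m and value of joint gate below 0.003 m and x of each of capacitor_2_mid, capacitor_3_mid, capacitor_4_mid in the frame of dispenser above -0.02 m and z of each of capacitor_2_mid, capacitor_3_mid, capacitor_4_mid in the frame of dispenser below 0.075 m); the robot touches nothing.
It fails at once if a second capacitor gets past the gate or out of the chute (not (x of capacitor_2_mid in the frame of dispenser above -0.02 m) or not (x of capacitor_3_mid in the frame of dispenser above -0.02 m) or not (x of capacitor_4_mid in the frame of dispenser above -0.02 m) or not (z of capacitor_2_mid in the frame of dispenser below 0.075 m) or not (z of capacitor_3_mid in the frame of dispenser below 0.075 m) or not (z of capacitor_4_mid in the frame of dispenser below 0.075 m)).
It fails at once if the bending jig or the clamp knob is shifted more than 30 mm (distance of any of jig, knob from where it was at the start of the episode above 0.03 m).
It fails at once if the kit tray is shifted more than 40 mm (distance of kit_tray from where it was at the start of the episode above 0.04 m).
It also fails if it takes over 48 s, if anything falls off the work surface, if the arm or the gripper's body presses on something with over 40 N, if the wrist force passes 120 N, or if a joint passes its speed limit or range.

### The arm

A 6-joint arm with a two-finger parallel gripper is mounted at the origin on the work surface; the furniture and walls round the work are solid. World frame = base frame: x ahead of the robot, y to its left, z up, the work surface at z = 0. Lengths are in mm, angles in rad, forces in N, time in s.
With the tool pointing down it reaches from about 400 to 925 mm from the base axis. Payload 12.5 kg.
Tool frame: the origin (TCP) lies at the very end of the fingers, on their centre line; the grasp point (between the pads) lies env.grip_point_offset behind it (env.grip_point_offset is the distance from the TCP to the grasp point, in mm); y points along the fingers, z is the direction in which the jaws open and shut, and the axes are right-handed (so a half turn about y gives the same grasp; the last joint's range is limited). The gripper opens to 95 mm and grips with 3 to 60 N. Pads are 20 mm wide; open, the fingers measure 119 mm over their backs; the gripper's body (75 mm by 180 mm) begins 59 mm behind the grasp point.
Start: joints at [1.196, 0.491, 1.559, -0, 1.092, -0.106], TCP at [165.966, 602.579, 214.661] pointing down, gripper open.
Joint ranges: [-3.1, 3.1], [-0.84, 2.19], [0.05, 2.79], [-1.13, 4.28], [0.06, 2.93], [-2.69, 2.69]. Speed limits (rad/s): [2.22, 2.22, 2.79, 3.14, 3.14, 3.14].

### API

Orientations are given as [roll, pitch, yaw] about the fixed x, y, z axes, in that order (R = Rz(yaw) Ry(pitch) Rx(roll)).
In Python, from cell import readout, read_camera, env, nets gives the robot as it stands.
- The arm moves only by the tool apply_moves, never from a script. Its argument "increments" is a list of rows, each a list of 3 entries, a list of its own where there are three numbers: the shift along the tool's x, y, z in cm, then the turn, a rotation vector about the tool's x, y, z in degrees, then the finger opening in cm, from 0 to 9.51. A call has exactly 5 rows; each row shifts and turns the pose as measured when the row begins, along the tool's axes as they then stand; what a row does not reach is not made up. A row lasts 1/8 s, in which the tool goes at most 62.5 mm and 10.7 degrees, less where a joint would pass 70% of its speed; a pose out of reach is approached as far as the arm can. A call with a gripper value outside its range is refused whole. The fingers move at their own pace and stop on an object; the grip force is fixed at half the most. Time passes only in rows, so rows that do not move let the fingers close, or fill a call up. It gives the time, the measured TCP pose, the force and the opening at its end, in the units of the state.
- readout.state(): the state, without advancing time (a new reading comes with each control period).
- read_camera(name): name is "side" or "top" or "wrist"; returns a dict with "img" (400x640x3 uint8, red, green, blue), "vfov" (degrees; the focal length in pixels is half the picture's height over the tangent of half this angle, whatever the lens; pixels are square), "cx", "cy" (the principal point, pixels), "rvec" (rotation vector, rad) and "tvec" (3), from world to camera coordinates, as OpenCV has them; the wrist camera has in their place "mount" (4x4, takes a point from camera to tool coordinates, whose origin is the TCP and whose axes are the tool frame's). Camera axes: x right, y down, z forward; pixel columns grow to the right and rows downward; lengths in mm; the calibration is good to about 2 mm. The wrist camera is an equidistant fisheye: a pixel r from the principal point sees the ray r / f radians off the axis. A picture is of the moment at which its call begins: read the wrist's pose just before it. There is no depth.
- env.job_done(): hands the job in, once; it reports no verdict.
Trained networks look in a picture, given as the dict that the camera call returned (one of the last four; its "shot" number tells which), for a name from the list of things; names that differ only in an ending like _2 or _b are one class to them, and where a whole thing is asked for, a point or a joint stands for the part that bears it (a point fixed in the world has none). Each returns a list of dicts, best first, with "confidence" (0 to 1); they miss things now and then, are a little off and sometimes report something else, mostly with a low value. They report only what shows in the picture. A call takes as long as a camera call.
- nets.look_for(picture, thing): "point" ([x, y, z] in mm, in the coordinates of the camera as it stood for that picture, good to about 4 mm: the middle of the surface that is visible of it).
- nets.mark_of(picture, thing): "point" ([x, y, z] in mm, in the coordinates of the camera as it stood for that picture, good to about 4 mm: a listed point, or the origin of a listed thing).
The state is a dict: "t": time; "joints": joint angles; "qvel": joint speeds; "tau": joint torques, N m; "eef_pos": TCP position; "tcp_rot": TCP orientation; "ft_force": force on the tool from outside, world axes, zero at the start; "moment": the same for the moment, N m; "opening": opening from 0.0 (shut) to 1.0 (fully open).
Only numpy, scipy, OpenCV 4.12 (cv2) and the standard library are available. Lean on these libraries where they do the work, as an engineer would, in place of code of your own. Each camera call takes 0.05 s, during which the arm holds its last target. There are 200 camera calls.

## Working session

There is one attempt and no reset: what is moved stays moved. The work goes in short steps, Python scripts to look and compute and a tool call to move; the robot and the scene stay as the last step left them, time stands still between calls to the robot, and variables do not carry over. Pictures are saved under pics/ and viewed, about 8 in all and at most 12, crops included, and the job is handed in when it is done.

Besides the shell and the picture viewer there is one more tool, called after "Emit:" by a JSON object that holds its "op" and its "data". apply_moves: Moves the arm, as the interface text tells. Its arguments: {"type":"object","properties":{"increments":{"type":"array"}},"required":["increments"]}

```bash
mkdir -p pics; ls
cat > h.py <<'E'
import numpy as np, cv2
from scipy.spatial.transform import Rotation as R
from cell import readout, read_camera, env, nets
def cam2w(p,c,st=None):
    p=np.array(p,float)
    if "rvec" in c:
        M=cv2.Rodrigues(np.array(c["rvec"],float))[0]; return M.T@(p-np.array(c["tvec"]).ravel())
    m=np.array(c["mount"]); t=m[:3,:3]@p+m[:3,3]
    return R.from_euler("xyz",st["tcp_rot"]).as_matrix()@t+np.array(st["eef_pos"])
def totool(p,st): return R.from_euler("xyz",st["tcp_rot"]).as_matrix().T@(np.array(p)-st["eef_pos"])
def find(c,names,st=None,f="mark_of"):
    for n in names:
        for d in getattr(nets,f)(c,n)[:4]:
            print(c["shot"],n,round(d["confidence"],2),cam2w(d["point"],c,st).round(1))
def save(c,n): cv2.imwrite("pics/"+n,c["img"][:,:,::-1])
E
python3 - <<'E'
from h import *
s=readout.state(); print(s); print(env.grip_point_offset)
print(R.from_euler("xyz",s["tcp_rot"]).as_matrix().round(3))
a=[]
for n in ("side","top"):
    c=read_camera(n); a.append(c["img"])
    find(c,["dispenser","key_top","outlet","capacitor_1_mid","kit_tray_in","jig","knob"])
    print(n,cam2w([0,0,0],c).round(0))
im=np.vstack(a); cv2.imwrite("pics/a.png",cv2.resize(im,(480,600))[:,:,::-1])
for i,n in enumerate(("side","top")): cv2.imwrite(f"pics/{n}0.png",a[i][:,:,::-1])
print(readout.state()["t"])
E
```

```text
pics
{'t': 0.0, 'joints': array([ 1.19641475e+00,  4.91571370e-01,  1.55945030e+00,  1.55285656e-05,
        1.09168832e+00, -1.05616484e-01]), 'qvel': array([ 3.63771571e-04,  6.58644521e-04, -1.18742480e-03, -7.61096226e-04,
        1.90425181e-05, -6.59479805e-04]), 'tau': array([ 9.86515734e-04, -6.12662172e+01, -2.58172148e+01,  6.91771950e-02,
        4.83600434e-02, -9.50263347e-05]), 'eef_pos': array([165.85904111, 602.34122343, 214.05411655]), 'tcp_rot': array([-1.57190599e+00,  1.31485328e-04, -2.68772336e-01]), 'ft_force': array([ 0.05588272,  0.40999902, -0.64481821]), 'moment': array([-0.03415122,  0.01993768,  0.04202803]), 'opening': 0.9983796889989396}
18.8
[[ 0.964 -0.     0.266]
 [-0.266 -0.001  0.964]
 [-0.    -1.    -0.001]]
1 dispenser 0.74 [ 498.2 -214.8    0. ]
1 dispenser 0.37 [421.3 -94.8   9.9]
1 key_top 0.71 [ 502.3 -216.2   -0.9]
1 key_top 0.54 [ 453.1 -295.    79.9]
1 outlet 0.86 [ 409.  -236.3   22.9]
1 capacitor_1_mid 0.56 [ 486.3 -221.9   31.4]
1 capacitor_1_mid 0.38 [ 500.9 -216.7    1.4]
1 kit_tray_in 0.91 [421.1 -94.   10.3]
1 kit_tray_in 0.49 [ 409.8 -234.5   21.9]
1 jig 0.89 [ 586.5 -402.3    1.6]
1 knob 0.69 [ 587.1 -402.8    2.5]
side [ 340. -921.  537.]
2 dispenser 0.59 [ 495.2 -219.3    1.7]
2 key_top 0.69 [ 458.8 -291.2   80.3]
2 outlet 0.94 [ 412.4 -241.9   23.3]
2 capacitor_1_mid 0.62 [ 490.2 -221.7   30.3]
2 kit_tray_in 0.62 [420.8 -97.9   2.3]
2 kit_tray_in 0.55 [ 457.3 -290.1   79.5]
2 kit_tray_in 0.38 [ 514.5 -214.6   35.3]
2 jig 0.8 [ 582.8 -404.3    2.3]
2 knob 0.49 [ 569.5 -155.8   -1.5]
top [ 400. -230.  915.]
0.8
```

View pics/top0.png

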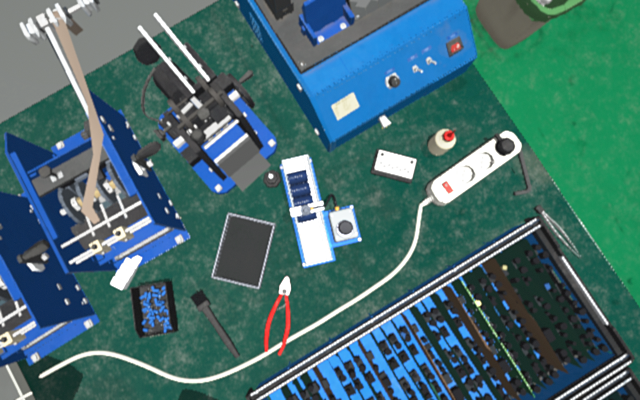

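View pics/side0.png

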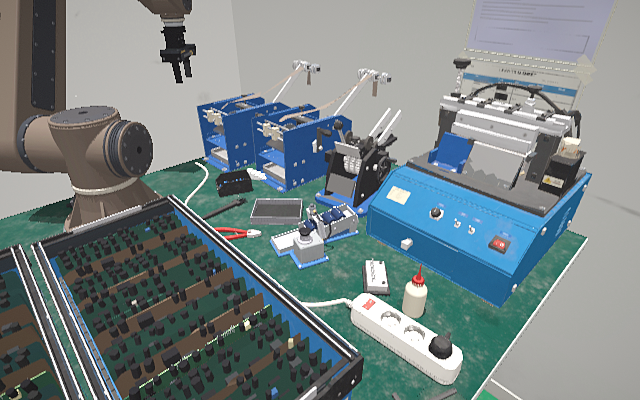

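```bash
cat >> h.py <<'E'
def ray(c,u,v):
    f=c["img"].shape[0]/2/np.tan(np.radians(c["vfov"]/2)); M=cv2.Rodrigues(np.array(c["rvec"],float))[0]
    d=M.T@np.array([(u-c["cx"])/f,(v-c["cy"])/f,1]); return cam2w([0,0,0],c),d
def onz(c,u,v,z):
    o,d=ray(c,u,v); return o+d*(z-o[2])/d[2]
E
python3 - <<'E'
from h import *
c=read_camera("side")
for p in [(300,67),(375,75),(400,110)]:
    o,d=ray(c,*p)
    for y in (200,350,500): print(p,(o+d*(y-o[1])/d[1]).round(0))
c=read_camera("top")
for p in [(229,213),(274,220),(258,288),(212,278)]: print("tray",onz(c,*p,22).round(1))
for p in [(283,160),(303,264),(334,258)]: print("disp",onz(c,*p,5).round(1))
E
```

```text
(300, 67) [547. 200. 319.]
(300, 67) [575. 350. 289.]
(300, 67) [603. 500. 260.]
(375, 75) [788. 200. 284.]
(375, 75) [847. 350. 250.]
(375, 75) [907. 500. 216.]
(400, 110) [888. 200. 165.]
(400, 110) [961. 350. 115.]
(400, 110) [1035.  500.   66.]
tray [494.8 -69.8  22. ]
tray [ 479.3 -158.4   22. ]
tray [ 348.4 -126.3   22. ]
tray [369.  -37.4  22. ]
disp [ 602.9 -176.4    5. ]
disp [ 392.6 -213.5    5. ]
disp [ 403.2 -275.     5. ]
```

Emit:
{"op": "apply_moves", "data": {"increments": [[[0,-6,0],[0,0,0],9.5],[[0,-6,0],[0,0,0],9.5],[[0,-6,0],[0,0,0],5],[[0,-6,0],[0,0,0],5],[[0,-3,0],[0,0,0],5]]}}

```text
t: 1.52
eef_pos: [165.8, 601.9, 490.7]
tcp_rot: [-1.576, 0.001, -0.269]
ft_force: [0.2, -0.2, 0.2]
opening: 0.742
```

```bash
cat >> h.py <<'E'
def plan(pts,yawz,s=None,step=58):
    # pts: world waypoints; yawz: final world yaw (deg) of tool z axis; prints rows of [shift cm],[turn deg]
    s=s or readout.state(); p=np.array(s["eef_pos"]); M=R.from_euler("xyz",s["tcp_rot"]).as_matrix()
    segs=[]
    for q in pts:
        q=np.array(q,float); n=max(1,int(np.ceil(np.linalg.norm(q-p)/step))); segs+= [(q-p)/n]*n; p=q
    y0=np.degrees(np.arctan2(M[1,2],M[0,2])); dt=(yawz-y0+180)%360-180; k=max(len(segs),int(np.ceil(abs(dt)/10)))
    segs+=[np.zeros(3)]*(k-len(segs))
    # upright error removed by ideal frame
    def F(y): y=np.radians(y); z=np.array([np.cos(y),np.sin(y),0]); t=np.array([0,0,-1.]); return np.column_stack([np.cross(t,z),t,z])
    rows=[]
    for i,d in enumerate(segs):
        tgt=F(y0+dt*(i+1)/k); rv=np.degrees(R.from_matrix(M.T@tgt).as_rotvec())
        rows.append([list((M.T@d/10).round(2)),list(rv.round(1))]); M=tgt
    for i,r in enumerate(rows): print(i,[list(map(float,x)) for x in r])
E
python3 - <<'E'
from h import *
plan([[500,200,480],[430,-240,330]],10)
c=read_camera("wrist"); print(np.array(c["mount"]).round(2),c["vfov"])
E
```

```text
0 [[4.29, 0.12, -2.99], [0.3, 3.4, -0.0]]
1 [[4.46, 0.11, -2.73], [0.0, 3.4, 0.0]]
2 [[4.61, 0.11, -2.46], [0.0, 3.4, 0.0]]
3 [[4.75, 0.11, -2.18], [0.0, 3.4, 0.0]]
4 [[4.87, 0.11, -1.89], [0.0, 3.4, 0.0]]
5 [[4.98, 0.11, -1.6], [0.0, 3.4, 0.0]]
6 [[5.06, 0.11, -1.3], [0.0, 3.4, 0.0]]
7 [[5.13, 0.11, -1.0], [0.0, 3.4, 0.0]]
8 [[5.18, 0.11, -0.7], [0.0, 3.4, 0.0]]
9 [[5.21, 0.11, -0.39], [0.0, 3.4, 0.0]]
10 [[3.21, 1.67, -3.77], [0.0, 3.4, 0.0]]
11 [[3.42, 1.67, -3.58], [0.0, 3.4, 0.0]]
12 [[3.63, 1.67, -3.37], [0.0, 3.4, 0.0]]
13 [[3.82, 1.67, -3.14], [0.0, 3.4, 0.0]]
14 [[4.0, 1.67, -2.91], [0.0, 3.4, 0.0]]
15 [[4.17, 1.67, -2.67], [0.0, 3.4, 0.0]]
16 [[4.32, 1.67, -2.42], [0.0, 3.4, 0.0]]
17 [[4.46, 1.67, -2.16], [0.0, 3.4, 0.0]]
18 [[4.58, 1.67, -1.89], [0.0, 3.4, 0.0]]
[[   0.      0.96    0.28  -80.46]
 [   0.     -0.28    0.96 -169.8 ]
 [   1.     -0.     -0.     -0.28]
 [   0.      0.      0.      1.  ]] 65.70646984690485
```

Emit:
{"op": "apply_moves", "data": {"increments": [[[4.3,0.1,-3.0],[0.3,3.4,0],5],[[4.5,0.1,-2.7],[0,3.4,0],3],[[4.6,0.1,-2.5],[0,3.4,0],2],[[4.8,0.1,-2.2],[0,3.4,0],0],[[4.9,0.1,-1.9],[0,3.4,0],0]]}}

```text
t: 2.2
eef_pos: [335.6, 396.0, 486.8]
tcp_rot: [-1.567, 0.001, -0.569]
ft_force: [0.5, -0.7, -0.2]
opening: 0.171
```

Emit:
{"op": "apply_moves", "data": {"increments": [[[5.0,0.1,-1.6],[0,3.4,0],0],[[5.1,0.1,-1.3],[0,3.4,0],0],[[5.1,0.1,-1.0],[0,3.4,0],0],[[5.2,0.1,-0.7],[0,3.4,0],0],[[5.2,0.1,-0.4],[0,3.4,0],0]]}}

```text
t: 2.82
eef_pos: [505.4, 185.8, 480.4]
tcp_rot: [-1.567, 0.002, -0.876]
ft_force: [-0.3, 0.4, 0.1]
opening: 0.004
```

Run:
```python
from h import *
plan([[450,-270,260]],10)
```

```text
0 [[3.5, 2.43, -3.73], [-0.2, 3.3, -0.1]]
1 [[3.7, 2.45, -3.51], [0.0, 3.3, 0.0]]
2 [[3.9, 2.45, -3.29], [0.0, 3.3, 0.0]]
3 [[4.08, 2.45, -3.06], [0.0, 3.3, 0.0]]
4 [[4.25, 2.45, -2.82], [0.0, 3.3, 0.0]]
5 [[4.41, 2.45, -2.56], [0.0, 3.3, 0.0]]
6 [[4.55, 2.45, -2.31], [0.0, 3.3, 0.0]]
7 [[4.68, 2.45, -2.04], [0.0, 3.3, 0.0]]
8 [[4.79, 2.45, -1.76], [0.0, 3.3, 0.0]]
```

Emit:
{"op": "apply_moves", "data": {"increments": [[[3.5,2.4,-3.7],[-0.2,3.3,0],0],[[3.7,2.4,-3.5],[0,3.3,0],0],[[3.9,2.4,-3.3],[0,3.3,0],0],[[4.1,2.4,-3.1],[0,3.3,0],0],[[4.3,2.5,-2.8],[0,3.3,0],0]]}}

```text
t: 3.45
eef_pos: [473.7, -75.6, 354.1]
tcp_rot: [-1.57, 0.002, -1.174]
ft_force: [1.0, 0.4, -0.0]
opening: 0.006
```

Emit:
{"op": "apply_moves", "data": {"increments": [[[4.4,2.4,-2.6],[0,3.3,0],0],[[4.6,2.4,-2.3],[0,3.3,0],0],[[4.7,2.5,-2.0],[0,3.3,0],0],[[4.8,2.5,-1.8],[0,3.3,0],0],[[0,0,0],[0,0,0],0]]}}

```text
t: 4.08
eef_pos: [443.1, -287.3, 250.4]
tcp_rot: [-1.572, 0.003, -1.416]
ft_force: [0.7, 0.3, 0.6]
opening: 0.004
```

Run:
```python
from h import *
s=readout.state(); print(s["eef_pos"],s["tcp_rot"],s["t"])
c=read_camera("wrist"); save(c,"w1.png")
find(c,["dispenser","key_top","outlet","capacitor_1_mid","kit_tray_in"],s)
```

```text
[ 443.06882924 -287.27023648  250.39195148] [-1.57171547  0.00328193 -1.41647515] 4.075
6 dispenser 0.96 [ 495.  -220.6    2.8]
6 key_top 0.83 [ 460.1 -293.6   77. ]
6 outlet 0.83 [ 406.7 -240.9   27.9]
6 capacitor_1_mid 0.82 [ 488.2 -216.1   36.2]
6 kit_tray_in 0.85 [422.9 -96.5   4.2]
```

View pics/w1.png

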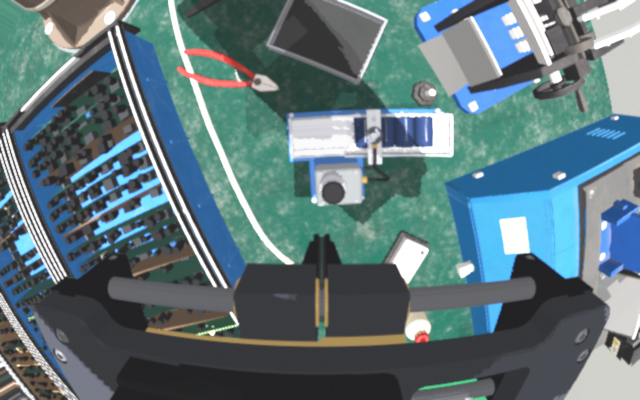

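```bash
cat >> h.py <<'E'
def wz(c,st,u,v,z):
    f=200/np.tan(np.radians(c["vfov"]/2)); a=np.array([u-c["cx"],v-c["cy"]]); r=np.hypot(*a); th=r/f
    d=np.r_[a/max(r,1e-9)*np.sin(th),np.cos(th)]; o=cam2w([0,0,0],c,st); w=cam2w(d,c,st)-o
    return o+w*(z-o[2])/w[2]
E
python3 - <<'E'
from h import *
s=readout.state(); c=read_camera("wrist"); im=c["img"]
print("key",wz(c,s,333,190,77).round(1))
for p in [(289,114),(453,112),(451,155),(291,158)]: print("plate/chute corner",wz(c,s,*p,10).round(1))
print(find(c,["key_top"],s))
cv2.imwrite("pics/w2.png",cv2.resize(im[90:220,260:480],None,fx=3.6,fy=3.6,interpolation=cv2.INTER_CUBIC)[:,:,::-1])
plan([[459.5,-293.5,100]],10)
E
```

```text
key [ 459.4 -287.6   77. ]
plate/chute corner [ 390.3 -210.4   10. ]
plate/chute corner [ 612.5 -164.5   10. ]
plate/chute corner [ 622.7 -225.    10. ]
plate/chute corner [ 401.5 -268.7   10. ]
7 key_top 0.69 [ 458.3 -293.7   76. ]
7 key_top 0.67 [ 560.7 -156.4    1.4]
7 key_top 0.47 [423.1 -92.6   2.9]
None
0 [[0.39, 5.11, 0.42], [-0.1, -0.3, -0.0]]
1 [[0.39, 5.11, 0.43], [0.0, -0.3, 0.0]]
2 [[0.39, 5.11, 0.43], [0.0, -0.3, 0.0]]
```

View pics/w2.png

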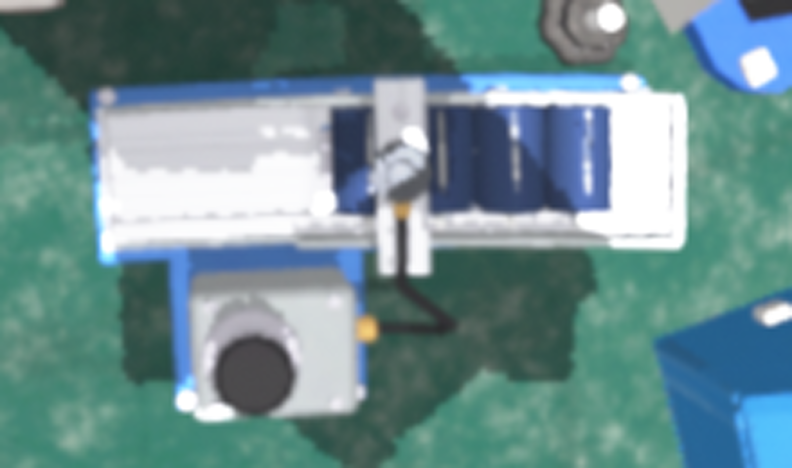

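Emit:
{"op": "apply_moves", "data": {"increments": [[[0.4,4.5,0.4],[-0.1,-0.3,0],0],[[0.3,4.5,0.4],[0,-0.3,0],0],[[0.2,3.5,0.4],[0,-0.3,0],0],[[0,1.5,0],[0,0,0],0],[[0,0,0],[0,0,0],0]]}}

```text
t: 5.1
eef_pos: [461.1, -289.8, 112.9]
tcp_rot: [-1.566, -0.005, -1.39]
ft_force: [-0.6, 0.5, 0.6]
opening: 0.006
```

Run:
```python
from h import *
s=readout.state(); print(s["eef_pos"],s["tcp_rot"],s["t"],s["qvel"].round(3))
c=read_camera("wrist"); save(c,"w3.png")
find(c,["key_top","outlet"],s); plan([[458.5,-292.5,79]],10)
```

```text
[ 461.11204348 -289.84235808  112.89450464] [-1.56587083 -0.00512472 -1.38986901] 5.1 [ 0.006 -0.014 -0.011  0.     0.008  0.001]
8 key_top 0.97 [ 458.6 -294.1   76.8]
8 outlet 0.88 [ 406.8 -239.8   20.5]
0 [[0.12, 3.53, -0.36], [-0.4, 0.4, 0.4]]
```

View pics/w3.png

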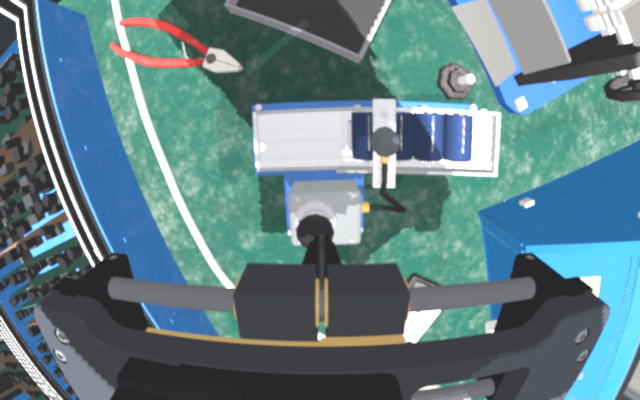

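Emit:
{"op": "apply_moves", "data": {"increments": [[[0.3,1.2,-0.3],[-0.3,0.4,0.3],0],[[0,1.0,0],[0,0,0],0],[[0,0.5,0],[0,0,0],0],[[0,0.2,0],[0,0,0],0],[[0,0,0],[0,0,0],0]]}}

```text
t: 5.88
eef_pos: [459.5, -294.9, 85.0]
tcp_rot: [-1.568, -0.004, -1.398]
ft_force: [0.4, 0.2, 0.2]
opening: 0.01
```

Emit:
{"op": "apply_moves", "data": {"increments": [[[0,0.3,0],[0,0,0],0],[[0,0.3,0],[0,0,0],0],[[0,0.1,0],[0,0,0],0],[[0,0,0],[0,0,0],0],[[0,0,0],[0,0,0],0]]}}

```text
t: 6.5
eef_pos: [459.7, -294.9, 78.0]
tcp_rot: [-1.567, -0.004, -1.398]
ft_force: [-0.1, 0.3, -0.0]
opening: 0.002
```

Emit:
{"op": "apply_moves", "data": {"increments": [[[0,0.2,0],[0,0,0],0],[[0,0.1,0],[0,0,0],0],[[0,0,0],[0,0,0],0],[[0,0,0],[0,0,0],0],[[0,0,0],[0,0,0],0]]}}

```text
t: 7.12
eef_pos: [459.7, -295.0, 75.1]
tcp_rot: [-1.567, -0.005, -1.398]
ft_force: [-0.4, 0.5, 1.2]
opening: 0.001
```

Emit:
{"op": "apply_moves", "data": {"increments": [[[0,0.1,0],[0,0,0],0],[[0,0.1,0],[0,0,0],0],[[0,0,0],[0,0,0],0],[[0,0,0],[0,0,0],0],[[0,0,0],[0,0,0],0]]}}

```text
t: 7.75
eef_pos: [459.8, -295.0, 74.8]
tcp_rot: [-1.566, -0.005, -1.398]
ft_force: [-2.3, 2.1, 5.6]
opening: 0.002
```

Run:
```python
from h import *
s=readout.state(); print(s["eef_pos"],s["tcp_rot"],s["t"],s["ft_force"],s["moment"])
c=read_camera("wrist"); 
find(c,["key_top"],s)
a=cv2.resize(c["img"][170:290,240:400],None,fx=3,fy=3,interpolation=cv2.INTER_CUBIC)
c=read_camera("side"); find(c,["key_top","capacitor_1_mid"])
b=cv2.resize(c["img"][190:280,260:380],None,fx=4,fy=4,interpolation=cv2.INTER_CUBIC)
cv2.imwrite("pics/x1.png",np.hstack([cv2.resize(a,(320,360)),b])[:,:,::-1])
s=readout.state(); print(s["eef_pos"],s["t"],s["ft_force"])
```

```text
[ 459.76832121 -295.01228758   74.81094917] [-1.56649896 -0.00542631 -1.39771153] 7.75 [-2.26647616  2.13884557  5.62880973] [ 0.10846542  0.36425885 -0.05858067]
9 key_top 0.75 [ 458.4 -293.6   71.5]
10 capacitor_1_mid 0.45 [ 483.6 -222.2   31.7]
[ 459.78341875 -295.01086696   74.77770855] 8.0 [-1.64841429  1.30841472  6.85767113]
```

View pics/x1.png

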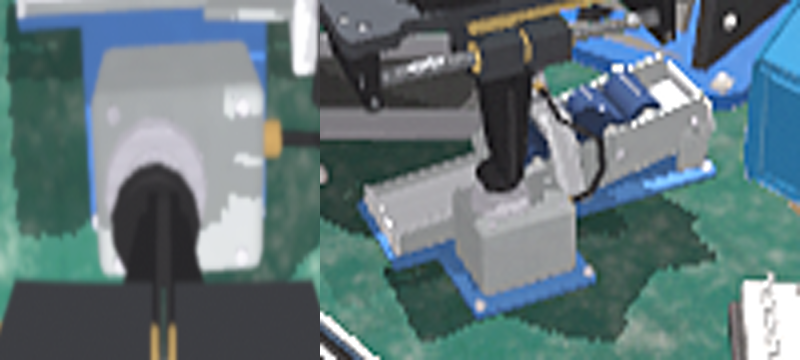

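Emit:
{"op": "apply_moves", "data": {"increments": [[[0,0,0],[0,0,0],0],[[0,0,0],[0,0,0],0],[[0,0,0],[0,0,0],0],[[0,0,0],[0,0,0],0],[[0,0,0],[0,0,0],0]]}}

```text
t: 8.62
eef_pos: [459.8, -295.0, 74.9]
tcp_rot: [-1.566, -0.005, -1.398]
ft_force: [-0.8, -1.0, 2.7]
opening: 0.008
```

Run:
```python
from h import *
c=read_camera("side"); o=cv2.imread("pics/side0.png")[:,:,::-1]
f=lambda i: cv2.resize(i[195:265,270:350],None,fx=5,fy=5,interpolation=cv2.INTER_CUBIC)
K=np.array([[200/np.tan(np.radians(c["vfov"]/2)),0,c["cx"]],[0,200/np.tan(np.radians(c["vfov"]/2)),c["cy"]],[0,0,1.]])
for z in (57,72,77,80): print(z,cv2.projectPoints(np.array([[458.5,-293.5,z]],float),np.array(c["rvec"],float),np.array(c["tvec"],float),K,None)[0].ravel()-[270,195])
cv2.imwrite("pics/x2.png",np.hstack([f(o),f(c["img"])])[:,:,::-1])
```

```text
57 [35.38103038 43.37941124]
72 [35.25983805 37.83630529]
77 [35.21889768 35.96377105]
80 [35.19420114 34.83419847]
```

View pics/x2.png

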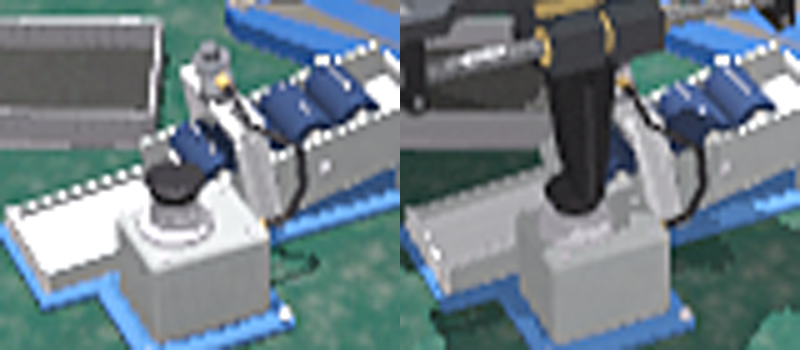

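Emit:
{"op": "apply_moves", "data": {"increments": [[[0,0.5,0],[0,0,0],0],[[0,0.4,0],[0,0,0],0],[[0,0.3,0],[0,0,0],0],[[0,0.2,0],[0,0,0],0],[[0,0.2,0],[0,0,0],0]]}}

```text
t: 9.3
eef_pos: [459.9, -295.1, 69.5]
tcp_rot: [-1.563, -0.01, -1.397]
ft_force: [-6.4, 3.9, 25.1]
opening: -0.0
```

Fully home (hard stop, 5.4 mm deeper, 25 N). I'll hold it while the capacitor rolls.

Emit:
{"op": "apply_moves", "data": {"increments": [[[0,0.1,0],[0,0,0],0],[[0,0.1,0],[0,0,0],0],[[0,0.1,0],[0,0,0],0],[[0,0.1,0],[0,0,0],0],[[0,0.1,0],[0,0,0],0]]}}

```text
t: 9.93
eef_pos: [459.8, -295.0, 69.7]
tcp_rot: [-1.561, -0.013, -1.397]
ft_force: [-4.0, 2.9, 17.7]
opening: 0.0
```

Run:
```python
from h import *
s=readout.state(); c=read_camera("wrist"); print(s["eef_pos"],s["ft_force"])
find(c,["capacitor_1_mid","outlet"],s)
cv2.imwrite("pics/w4.png",cv2.resize(c["img"][80:260,230:510],None,fx=2.6,fy=2.6,interpolation=cv2.INTER_CUBIC)[:,:,::-1])
```

```text
[ 459.84989155 -295.0434962    69.68673059] [-4.01184738  2.91604013 17.70389015]
12 capacitor_1_mid 0.98 [ 411.7 -234.8   28.5]
```

View pics/w4.png

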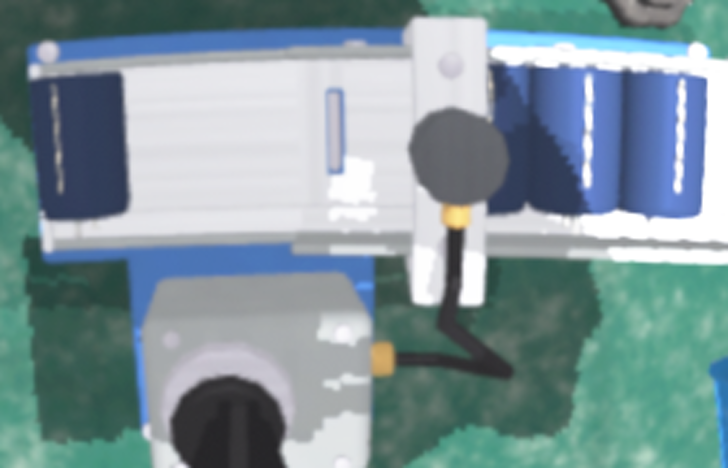

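The picture shows one capacitor at the lip (crop 80,145), the gate slot flush (335,130) and three capacitors behind the bridge. Now I'll release the key.

Emit:
{"op": "apply_moves", "data": {"increments": [[[0,-1.5,0],[0,0,0],0],[[0,-3,0],[0,0,0],0],[[0,-3,0],[0,0,0],5.5],[[0,-1.5,0],[0,0,0],5.5],[[0,0,0],[0,0,0],5.5]]}}

```text
t: 10.7
eef_pos: [458.8, -294.1, 162.1]
tcp_rot: [-1.561, -0.013, -1.397]
ft_force: [0.1, 0.6, -1.1]
opening: 0.266
```

Run:
```python
from h import *
s=readout.state(); c=read_camera("wrist"); print(s["eef_pos"],s["ft_force"],s["opening"])
find(c,["capacitor_1_mid","outlet","key_top","dispenser","kit_tray_in"],s)
c2=read_camera("top"); find(c2,["capacitor_1_mid"])
plan([[410.5,-237,100]],10)
```

```text
[ 458.7856076  -294.06150183  162.10529832] [ 0.06761809  0.61821581 -1.07373933] 0.26648994351044036
13 capacitor_1_mid 0.78 [ 410. -236.   26.]
13 outlet 0.71 [ 406.9 -239.    23.2]
13 key_top 0.85 [ 456.6 -293.1   76.5]
13 key_top 0.29 [420.6 -93.7   3.8]
13 dispenser 0.61 [ 494.3 -217.9    3.1]
13 kit_tray_in 0.89 [418.5 -91.5   4.5]
0 [[-3.25, 3.0, -1.89], [-0.5, -0.0, 0.6]]
1 [[-3.21, 3.05, -1.87], [0.0, -0.0, 0.0]]
```

Emit:
{"op": "apply_moves", "data": {"increments": [[[-3.2,1.5,-1.9],[-0.5,0,0.6],5.5],[[-2.8,2.0,-1.6],[0,0,0],5.5],[[-0.4,2.0,-0.2],[0,0,0],5.5],[[0,0.5,0],[0,0,0],5.5],[[0,0,0],[0,0,0],5.5]]}}

```text
t: 11.72
eef_pos: [410.0, -236.2, 98.5]
tcp_rot: [-1.571, -0.0, -1.397]
ft_force: [0.3, -1.5, -0.5]
opening: 0.583
```

Run:
```python
from h import *
s=readout.state(); c=read_camera("wrist"); print(s["eef_pos"],s["tcp_rot"],s["opening"],s["t"])
find(c,["capacitor_1_mid","outlet"],s); save(c,"w5.png")
plan([[410,-236.5,27]],10)
```

```text
[ 410.04742206 -236.21832528   98.49991826] [-1.57149894e+00 -1.53890588e-04 -1.39701158e+00] 0.5831640685705405 11.725
15 capacitor_1_mid 0.74 [ 409.5 -232.8   26.6]
0 [[0.0, 3.6, -0.01], [-0.0, -0.0, 0.1]]
1 [[0.0, 3.6, -0.01], [0.0, -0.0, 0.0]]
```

View pics/w5.png

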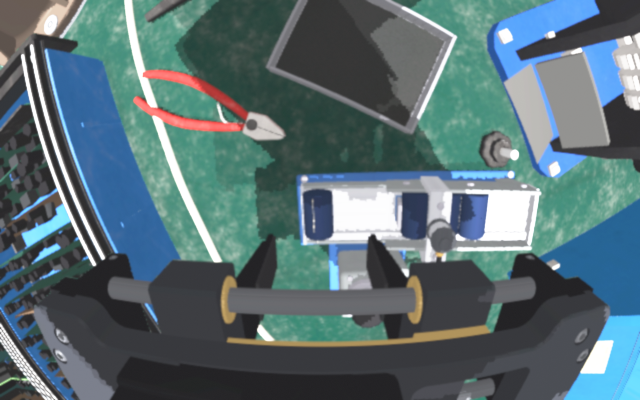

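Emit:
{"op": "apply_moves", "data": {"increments": [[[-0.1,3.0,0],[0,0,0],5.5],[[0,2.2,0],[0,0,0],5.5],[[0,1.0,0],[0,0,0],5.5],[[0,0.4,0],[0,0,0],5.5],[[0,0,0],[0,0,0],5.5]]}}

```text
t: 12.5
eef_pos: [412.2, -237.5, 33.8]
tcp_rot: [-1.567, -0.006, -1.398]
ft_force: [0.1, 0.5, -0.7]
opening: 0.578
```

Emit:
{"op": "apply_moves", "data": {"increments": [[[-0.1,0.5,-0.2],[0,0,0],5.5],[[0,0.2,0],[0,0,0],4],[[0,0,0],[0,0,0],3],[[0,0,0],[0,0,0],2],[[0,0,0],[0,0,0],2]]}}

```text
t: 13.12
eef_pos: [410.5, -237.2, 27.7]
tcp_rot: [-1.565, -0.007, -1.398]
ft_force: [0.8, -0.6, -0.4]
opening: 0.245
```

Emit:
{"op": "apply_moves", "data": {"increments": [[[0,0,0],[0,0,0],2],[[0,0,0],[0,0,0],2],[[0,0,0],[0,0,0],2],[[0,0,0],[0,0,0],2],[[0,0,0],[0,0,0],2]]}}

```text
t: 13.75
eef_pos: [410.5, -237.2, 27.7]
tcp_rot: [-1.565, -0.007, -1.398]
ft_force: [0.9, 0.0, -0.6]
opening: 0.244
```

Opening of 23.2 mm is under the 25 mm diameter, so the grip is above the can's middle. I'll regrip lower.

Emit:
{"op": "apply_moves", "data": {"increments": [[[0,0,0],[0,0,0],4],[[0,0,0],[0,0,0],4],[[0,0,0],[0,0,0],4],[[0,0.3,0],[0,0,0],4],[[0,0.1,0],[0,0,0],4]]}}

```text
t: 14.38
eef_pos: [410.6, -237.3, 23.5]
tcp_rot: [-1.565, -0.008, -1.398]
ft_force: [-0.8, -0.1, 0.8]
opening: 0.42
```

Emit:
{"op": "apply_moves", "data": {"increments": [[[0,0,0],[0,0,0],3],[[0,0,0],[0,0,0],2],[[0,0,0],[0,0,0],2],[[0,0,0],[0,0,0],2],[[0,0,0],[0,0,0],2]]}}

```text
t: 15.0
eef_pos: [410.5, -237.2, 23.4]
tcp_rot: [-1.565, -0.007, -1.398]
ft_force: [0.1, -0.5, -0.0]
opening: 0.257
```

Emit:
{"op": "apply_moves", "data": {"increments": [[[0,-0.5,0],[0,0,0],2],[[0,-1.5,0],[0,0,0],2],[[0,-2,0],[0,0,0],2],[[0,-2,0],[0,0,0],2],[[0,-1,0],[0,0,0],2]]}}

```text
t: 15.62
eef_pos: [409.7, -236.5, 95.9]
tcp_rot: [-1.566, -0.006, -1.398]
ft_force: [0.4, -0.2, -0.2]
opening: 0.257
```

Run:
```python
from h import *
s=readout.state(); c=read_camera("wrist"); print(s["eef_pos"],s["tcp_rot"],s["opening"],s["t"])
find(c,["capacitor_1_mid","kit_tray_in"],s); save(c,"w6.png")
plan([[421.5,-96.5,90]],-12)
```

```text
[ 409.68450433 -236.49072657   95.87158554] [-1.56604547 -0.00616592 -1.39750166] 0.25712417986107605 15.625
16 capacitor_1_mid 0.64 [ 413.7 -233.8   99.6]
16 kit_tray_in 0.66 [419.7 -93.1   1.7]
16 kit_tray_in 0.39 [ 495.3 -222.9    2.1]
0 [[-4.53, 0.14, 1.19], [-0.3, 7.3, 0.3]]
1 [[-4.64, 0.17, 0.61], [0.0, 7.3, 0.0]]
2 [[-4.68, 0.17, 0.01], [0.0, 7.3, 0.0]]
```

View pics/w6.png

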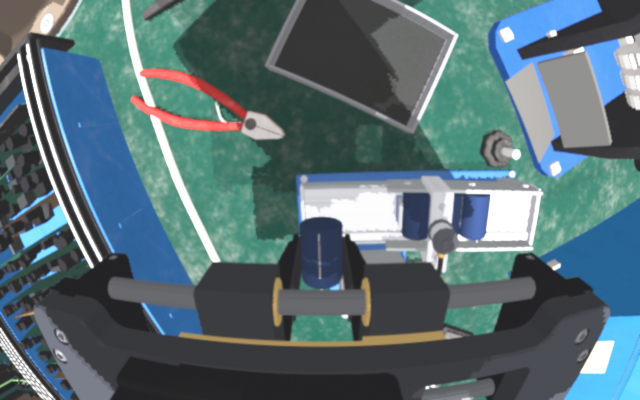

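The capacitor is held squarely at (322,252). The tray is at (360,60). Moving over it now.

Emit:
{"op": "apply_moves", "data": {"increments": [[[-4.0,0.1,1.2],[-0.3,7.3,0.3],2],[[-4.6,0.2,0.6],[0,7.3,0],2],[[-4.2,0.2,0],[0,7.3,0],2],[[-0.5,0,0],[0,0,0],2],[[0,0,0],[0,0,0],2]]}}

```text
t: 16.4
eef_pos: [422.7, -98.9, 86.4]
tcp_rot: [-1.575, 0.0, -1.792]
ft_force: [0.6, -0.2, -0.2]
opening: 0.251
```

Run:
```python
from h import *
s=readout.state(); c=read_camera("wrist"); print(s["eef_pos"],s["tcp_rot"],s["opening"],s["t"])
find(c,["kit_tray_in"],s)
plan([[421,-95,21]],-12)
```

```text
[422.73129198 -98.87799799  86.38631159] [-1.57535199e+00  2.53529554e-04 -1.79196866e+00] 0.2514561721761137 16.4
17 kit_tray_in 0.79 [418.1 -94.3   5.5]
0 [[-0.2, 3.28, -0.12], [0.2, -0.4, -0.0]]
1 [[-0.2, 3.28, -0.13], [0.0, -0.4, 0.0]]
```

Emit:
{"op": "apply_moves", "data": {"increments": [[[-0.2,2.5,-0.2],[0.2,-0.4,0],2],[[-0.2,2.0,0],[0,0,0],2],[[0,1.0,0],[0,0,0],2],[[0,0.5,0],[0,0,0],2],[[0,0,0],[0,0,0],2]]}}

```text
t: 17.12
eef_pos: [422.2, -99.1, 25.2]
tcp_rot: [-1.569, -0.0, -1.789]
ft_force: [-0.3, 0.3, -0.2]
opening: 0.258
```

Emit:
{"op": "apply_moves", "data": {"increments": [[[0,0.4,0],[0,0,0],2],[[0,0.2,0],[0,0,0],2],[[0,0.1,0],[0,0,0],2],[[0,0,0],[0,0,0],2],[[0,0,0],[0,0,0],2]]}}

```text
t: 17.75
eef_pos: [422.8, -99.4, 18.8]
tcp_rot: [-1.567, -0.001, -1.789]
ft_force: [0.1, 0.2, 0.2]
opening: 0.258
```

Emit:
{"op": "apply_moves", "data": {"increments": [[[0,0.1,0],[0,0,0],2],[[0,0.05,0],[0,0,0],2],[[0,0,0],[0,0,0],2.6],[[0,0,0],[0,0,0],3],[[0,0,0],[0,0,0],3.5]]}}

```text
t: 18.38
eef_pos: [422.9, -99.4, 17.3]
tcp_rot: [-1.567, -0.001, -1.789]
ft_force: [0.2, 0.2, 0.8]
opening: 0.353
```

Emit:
{"op": "apply_moves", "data": {"increments": [[[0,0,0],[0,0,0],4],[[0,0,0],[0,0,0],4.5],[[0,0,0],[0,0,0],4.5],[[0,0,0],[0,0,0],4.5],[[0,-0.5,0],[0,0,0],4.5]]}}

```text
t: 19.0
eef_pos: [422.8, -99.3, 22.3]
tcp_rot: [-1.567, -0.001, -1.789]
ft_force: [-0.1, -1.0, -0.3]
opening: 0.471
```

Emit:
{"op": "apply_moves", "data": {"increments": [[[0,-1.5,0],[0,0,0],4.5],[[0,-3,0],[0,0,0],4.5],[[0,-4,0],[0,0,0],4.5],[[0,-3,0],[0,0,0],4.5],[[0,0,0],[0,0,0],4.5]]}}

```text
t: 19.62
eef_pos: [422.1, -99.1, 142.1]
tcp_rot: [-1.567, -0.001, -1.789]
ft_force: [-0.7, -0.2, -0.8]
opening: 0.473
```

Run:
```python
from h import *
s=readout.state(); c=read_camera("wrist"); print(s["eef_pos"],s["opening"],s["ft_force"],s["t"])
find(c,["capacitor_1_mid","kit_tray_in","key_top"],s); save(c,"w7.png")
```

```text
[422.12657428 -99.10259544 142.0980666 ] 0.47328176184474435 [-0.67148401 -0.21828588 -0.77406373] 19.625
18 capacitor_1_mid 0.73 [426.6 -96.3  19.6]
18 capacitor_1_mid 0.43 [ 408.3 -243.3   23.1]
```

View pics/w7.png

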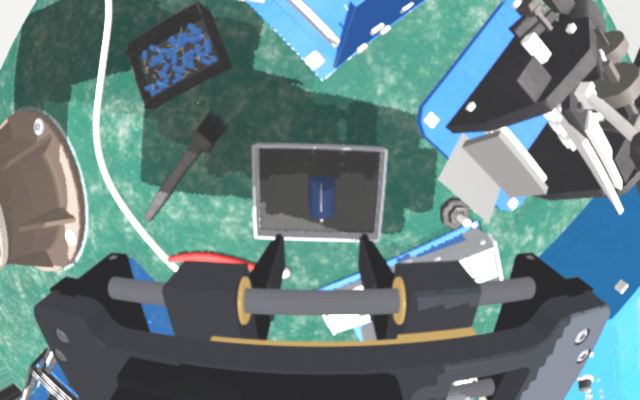

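The capacitor lies in the middle of the tray at (321,200), and the robot is clear. Handing in.

```bash
python3 -c "
from h import *
c=read_camera('top'); find(c,['capacitor_1_mid','key_top','kit_tray_in'])
print(env.job_done())"
```

```text
19 capacitor_1_mid 0.36 [ 535.  -212.1   43.5]
19 key_top 0.55 [ 456.7 -292.2   78.2]
19 kit_tray_in 0.78 [ 423.9 -100.4    1.1]
the job is handed in; nothing more can be done
None
```

I dispensed one capacitor and put it in the kit tray, then handed the job in at about 20 s of the 48 s allowed. No verdict was reported.

**First click:** I held the key there for more than a second. It stopped dead at a TCP height of 74.8 to 74.9 mm while the force ranged from 2.7 to 6.9 N, and the side picture showed the cap about 5 mm lower. I did not see the retainer blade itself, because the bridge hid it.

**Fully home:** I held the key down for about 1 s, 5 mm deeper at 18 to 25 N. The picture showed one capacitor at the lip, the gate slot flush and the other three behind the bridge.

**Pick and place:** The first grip was too high on the can (23.2 mm opening), so I regripped about 4 mm lower at 24.4 mm. I set the capacitor down at liner height.

**Last checks:**
- **Capacitor:** the wrist camera put it at about (427, -96, 20) mm, in the middle of the tray.
- **Tray:** seen at about (424, -100) mm, a few millimetres from its first reading and within measuring error.
- **Key:** it reads 78 mm over the bench, so it is up.
- **Gripper:** it was clear at 142 mm with no contact force.

**Disagreements:**
- The key's stops came at TCP readings about 3 mm higher than the nominal 77 mm key height implies.
- The last overhead look reported only a weak capacitor match (0.36), which was one of those still in the chute. It did not report the one in the tray, and the arm probably hid it.
- I did not check the shut gate or all three waiting capacitors separately after placing.

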